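# Close the layer of solder ingots

## Task

Solder ingots are stacked on the black plate two to a layer, each layer crosswise on the one below, one bar wide face down and its partner wide face up. Take the loose ingot that lies wide (dark) face up and lay it flat and level, still that way up, in the free place of the top layer: beside the bar there, parallel to it, ends in line. Leave that bar in its place and the other loose ingot where it is.

Things in the scene. Friction and masses are not known exactly. Their poses are not given: they have to be found in the camera images.
- ingot_mid (a point): Tin-bright solder ingot: bar 60 mm long, 28 mm high, vertical ends, trapezoidal section; one long face 36 mm wide (dull dark skin), the opposite 24 mm (bright). The one to lay: on the bench, wide dark face up (narrow face down), 0.37 kg. Gripped across its ends (60 mm apart), the fingers stay clear of its neighbour-to-be. This point is its centre, 14 mm above its underside; x runs along its length, z up.
- laid_mid (a point): Tin-bright solder ingot: bar 60 mm long, 28 mm high, vertical ends, trapezoidal section; one long face 36 mm wide (dull dark skin), the opposite 24 mm (bright). The bar already in the top layer: loose, wide face down, length along the stack's y, centre near x = -19 mm of the stack, 48 mm above the bench. This point is its centre, 14 mm above its underside; x runs along its length, z up.
- spare_mid (a point): Tin-bright solder ingot: bar 60 mm long, 28 mm high, vertical ends, trapezoidal section; one long face 36 mm wide (dull dark skin), the opposite 24 mm (bright). Not wanted: on the bench, wide face down (bright narrow face up). This point is its centre, 14 mm above its underside; x runs along its length, z up.
- stack: Black plate 110 x 110 x 6 mm, fixed, with the lower layer of two such ingots fixed on it along x at y = +18 and -18 mm, tops at z = 34 mm. Origin: centre of the plate's underside, on the bench; z up; turned any way round. Free place in the top layer: ingot centre at x = +18 mm, y = 0, z = 48 mm, its length along y; about 6 mm of gap to the first bar.
There are look-alikes about, which are no part of the job. Leave any green or yellow look-alike of the part that bears ingot_mid alone.

How it is judged:
By the outcome, as a careful person would: the job done as asked, in the order asked, and still so for the second after the job is handed in, with the robot touching nothing.
It also fails if it takes over 29 s, if anything falls off the work surface, if the arm or the gripper's body presses on something with over 40 N, if the wrist force passes 120 N, or if a joint passes its speed limit or range.

## Robot

A 6-joint arm with a two-finger parallel gripper is mounted at the origin on the work surface. World frame = base frame: x ahead of the robot, y to its left, z up, the work surface at z = 0. Lengths are in m, angles in degrees, forces in N, time in s.
With the tool pointing down it reaches from about 0.4 to 0.825 m from the base axis. Payload 7 kg.
Tool frame: the origin (TCP) lies midway between the tips of the shut fingers; the grasp point (between the pads) lies ctrl.tcp_to_grasp behind it (ctrl.tcp_to_grasp is the distance from the TCP to the grasp point, in m); z points along the fingers, y is the line along which they close (so a half turn about z gives the same grasp; the last joint's range is limited). The gripper opens to 88 mm and grips with 3 to 60 N. Pads are 19 mm wide; open, the fingers measure 130 mm over their backs; the gripper's body (78 mm by 193 mm) begins 47 mm behind the grasp point.
Start: joints at [-56.373, 20.546, 0.682, 0, -70.136, -16.507], TCP at [0.199, -0.645, 0.227] pointing down, gripper open.
Joint ranges: [-176.03, 176.03], [-82.01, 121.73], [-58.28, 71.71], [-173.87, 95.51], [-174.79, -0.11], [-173.66, 173.66]. Speed limits (degrees/s): [136.94, 136.94, 172.46, 180, 180, 180].

## Interface

Orientations are given as [roll, pitch, yaw] about the fixed x, y, z axes, in that order (R = Rz(yaw) Ry(pitch) Rx(roll)).
In Python, from plant import ctrl, imaging, close_job gives the robot as it stands.
- The arm moves only by the shell command python3 -m crank 'ROWS'. ROWS is JSON, a list of rows, each a list of 3 entries, a list of its own where there are three numbers: the shift along the world's x, y, z in m, then the turn, a rotation vector about the world's x, y, z in degrees, then the opening, from -1 (shut) to 1 (fully open), so that 0 is half open. A call has 1 to 12 rows; each row shifts and turns the commanded pose from where the row before left it; what a row does not reach is not made up. A row lasts 1/10 s, in which the tool goes at most 50 mm and 8.59 degrees, less where a joint would pass 70% of its speed; a pose out of reach is approached as far as the arm can. A call is refused whole if a number of a shift passes 0.05 or a number of a turn 8.59, either way. A call with a gripper value outside its range is refused whole. The fingers move at their own pace and stop on an object; the grip force is fixed at half the most. Time passes only in rows, so rows that do not move let the fingers close. It gives the time, the measured TCP pose, the force, the opening and the grip force at its end, in the units of the state.
- ctrl.get_obs(): the state, without advancing time (a new reading comes with each control period).
- imaging.snapshot(name): name is "side" or "top" or "wrist"; returns (picture, depth): 480x640x3 uint8, blue, green, red; 480x640 float32, m along the optical axis (not along the pixel's ray), 0 where there is no reading.
- imaging.camera_model(name): a dict with "mtx" (3x3 intrinsics, pixels), "R" (3x3) and "t" (3): a world point X has camera coordinates R X + t. Camera axes: x right, y down, z forward; pixel columns grow to the right and rows downward; lengths in m; the calibration is good to about 2 mm. A picture is of the moment at which its call begins: read the wrist's pose just before it. camera_model takes no time and is no camera call; for the wrist camera it gives the pose at the moment of the call.
- close_job(): hands the job in; it is judged then, once.
The state is a dict: "clock": time; "joint_pos": joint angles; "qvel": joint speeds; "tau": joint torques, N m; "tool_pos": TCP position; "orientation": TCP orientation; "force": force on the tool from outside, world axes, zero at the start; "moment": the same for the moment, N m; "opening": finger opening in m; "gripper_force": force on a finger pad.
Only numpy, scipy, OpenCV 4.12 (cv2) and the standard library are available. Lean on these libraries where they do the work, as an engineer would, in place of code of your own. Each camera call takes 0.05 s, during which the arm holds its last target. There are 200 camera calls.

## Working session

There is one attempt and no reset: what is moved stays moved. The work goes in short steps, Python scripts to look and compute and a shell command to move; the robot and the scene stay as the last step left them, time stands still between calls to the robot, and variables do not carry over. Pictures are saved under pics/ and viewed, at most 10 in all, crops included, and the job is handed in when it is done.

```bash
mkdir -p pics; ls; python3 - <<'E'
from plant import ctrl, imaging
import cv2,numpy as np
o=ctrl.get_obs();print(o['clock'],o['tool_pos'],o['orientation'],o['opening'],ctrl.tcp_to_grasp)
for n in("top","side"):
    im,d=imaging.snapshot(n);cv2.imwrite(f'pics/{n}0.png',im);np.save(f'{n}0.npy',d)
    m=imaging.camera_model(n);print(n,np.round(m['mtx'],1).tolist(),np.round(m['R'],3).tolist(),np.round(m['t'],3))
E
```

```text
pics
0.0 [ 0.19856468 -0.64463592  0.22562336] [ 1.79906966e+02 -6.37453110e-03 -1.62886772e+02] 0.08760659249682609 0.0188
top [[570.8, 0.0, 315.6], [0.0, 570.8, 236.0], [0.0, 0.0, 1.0]] [[-0.017, -1.0, -0.024], [-0.991, 0.02, -0.133], [0.134, 0.021, -0.991]] [-0.026  0.513  0.971]
side [[492.4, 0.0, 318.7], [0.0, 492.4, 245.2], [0.0, 0.0, 1.0]] [[0.967, -0.254, -0.007], [-0.2, -0.743, -0.639], [0.157, 0.619, -0.769]] [-0.515  0.118  0.711]
```

View pics/top0.png

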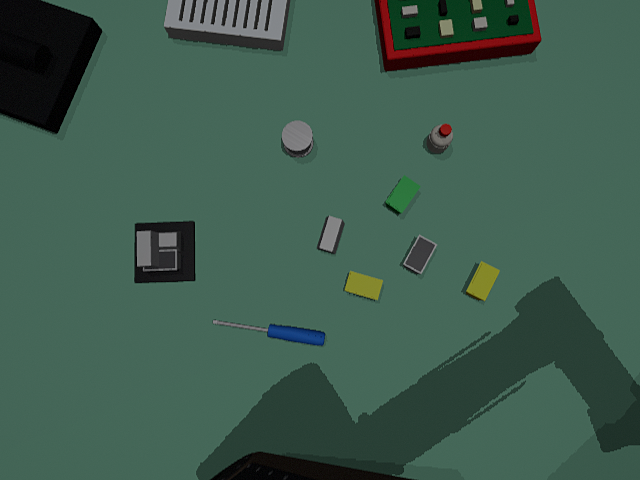

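View pics/side0.png

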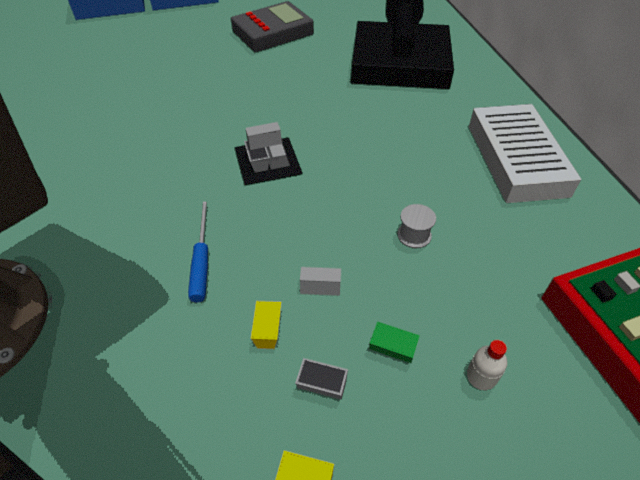

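Top view: the dark-up ingot is at (420,254), the bright-up spare at (331,234), and the green and yellow bars are look-alikes. The stack is at (165,252), with its top bar at about (147,248). The ingot at (420,254) fits because it is the only uncoloured bar with a dark wide face up. Next I'll measure and confirm it in a crop.

```bash
cat > h.py <<'E'
import numpy as np,cv2
from plant import ctrl,imaging
def ray(m,uv,z):
    uv=np.atleast_2d(uv).astype(float);K,R,t=np.array(m['mtx']),np.array(m['R']),np.array(m['t'])
    d=np.c_[uv,np.ones(len(uv))]@np.linalg.inv(K).T@R;c=-R.T@t
    return c+d*((z-c[2])/d[:,2])[:,None]
def pix(m,P):
    q=np.atleast_2d(P)@np.array(m['R']).T+m['t'];q=q@np.array(m['mtx']).T;return q[:,:2]/q[:,2:]
def rect(m,mask,z):
    """min-area rectangle of the largest blob, in world xy at height z: centre, long, short, yaw of the long side"""
    c=max(cv2.findContours(mask.astype(np.uint8),cv2.RETR_EXTERNAL,cv2.CHAIN_APPROX_NONE)[0],key=cv2.contourArea)
    P=ray(m,c[:,0],z)[:,:2]
    b=cv2.boxPoints(cv2.minAreaRect((P*1000).astype(np.float32)))
    e=[b[1]-b[0],b[2]-b[1]];L=[np.linalg.norm(x) for x in e];i=int(np.argmax(L))
    return b.mean(0),max(L),min(L),np.degrees(np.arctan2(e[i][1],e[i][0]))%180
def box(mask,u0,u1,v0,v1):
    o=np.zeros_like(mask);o[v0:v1,u0:u1]=mask[v0:v1,u0:u1];return o
E
python3 - <<'E'
from h import *
im=cv2.imread('pics/top0.png');d=np.load('top0.npy');m=imaging.camera_model('top')
hsv=cv2.cvtColor(im,cv2.COLOR_BGR2HSV);low=(hsv[...,1]<50)
v=hsv[...,2]
K,R,t=np.array(m['mtx']),np.array(m['R']),np.array(m['t'])
uu,vv=np.meshgrid(range(640),range(480));X=((np.dstack([uu,vv,np.ones_like(uu)])@np.linalg.inv(K).T)*d[...,None]-t)@R
Z=X[...,2]
print('z target',np.median(Z[248:258,416:424]),'bench',np.median(Z[300:310,400:410]),'spare',np.median(Z[230:238,328:334]),'topbar',np.median(Z[240:255,141:150]))
for n,b,z in(('ingot',(395,445,230,278),.028),('spare',(312,350,210,257),.028)):
    for lab,mk in(('low',low),('high',Z>.02)): print(n,lab,rect(m,box(mk,*b),z))
print('plate',rect(m,box(v<60,125,205,215,290)|box(low,125,205,215,290),.006))
print('laid',rect(m,box(Z>.053,125,205,215,290),.062))
print('lower',rect(m,box((Z>.025)&(Z<.045),125,205,215,290),.034))
a=cv2.resize(im[212:292,125:205],(400,400),interpolation=cv2.INTER_CUBIC)
b=cv2.resize(im[214:294,380:460],(400,400),interpolation=cv2.INTER_CUBIC)
cv2.imwrite('pics/crop1.png',np.hstack([a,b]))
E
```

```text
z target 0.028035998929515533 bench 0.0002734132351019941 spare 0.028364907010991258 topbar 0.06222817433653433
ingot low (array([ 476.58582, -217.58221], dtype=float32), np.float32(64.286995), np.float32(36.94351), np.float32(149.56961))
ingot high (array([ 477.339  , -217.48512], dtype=float32), np.float32(62.79435), np.float32(35.971024), np.float32(149.5753))
spare low (array([516.5685, -62.5736], dtype=float32), np.float32(62.912613), np.float32(34.388283), np.float32(161.74971))
spare high (array([517.91693, -61.96264], dtype=float32), np.float32(60.835846), np.float32(27.999008), np.float32(162.17816))
plate (array([493.37698, 240.20636], dtype=float32), np.float32(110.03632), np.float32(109.467636), np.float32(91.012886))
laid (array([494.35165, 257.02484], dtype=float32), np.float32(60.93783), np.float32(27.795965), np.float32(1.2026819))
lower (array([491.40225, 238.19524], dtype=float32), np.float32(67.463394), np.float32(60.28891), np.float32(179.02165))
```

View pics/crop1.png

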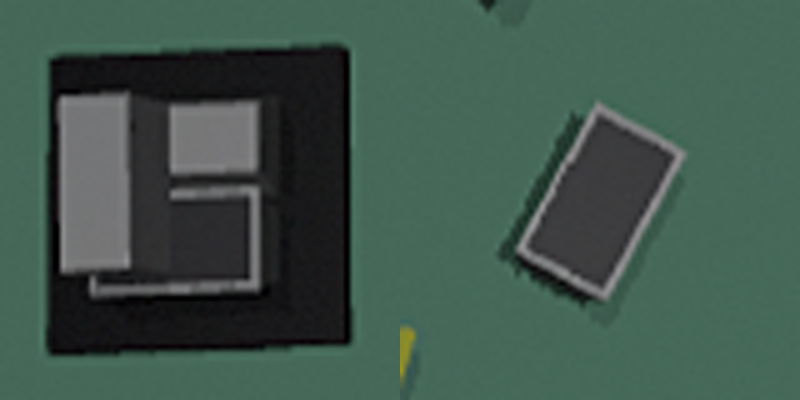

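The crop confirms the target: dark face up with a bright rim, at about (420,254). The height is 28 mm and the size about 60×36 mm. On the stack, the laid bar is on the left at about (144,249), and the free place is to its right (world −y). I'll go above the ingot, turning +42.5° on the way.

```bash
python3 -m crank '[[[0.0253,0.0388,0],[0,0,4.25],1],[[0.0253,0.0388,0],[0,0,4.25],1],[[0.0253,0.0388,0],[0,0,4.25],1],[[0.0253,0.0388,0],[0,0,4.25],1],[[0.0253,0.0388,0],[0,0,4.25],1],[[0.0253,0.0388,0],[0,0,4.25],1],[[0.0253,0.0388,0],[0,0,4.25],1],[[0.0253,0.0388,0],[0,0,4.25],1],[[0.0253,0.0388,0],[0,0,4.25],1],[[0.0253,0.0388,0],[0,0,4.25],1],[[0.0253,0.0388,0],[0,0,0],1],[[0,0,0],[0,0,0],1]]'
cat > look.py <<'E'
import sys
from h import *
o=ctrl.get_obs();m=imaging.camera_model('wrist');im,d=imaging.snapshot('wrist')
np.savez(sys.argv[1]+'.npz',d=d,tp=o['tool_pos'],**{k:np.array(m[k]) for k in('mtx','R','t')});cv2.imwrite(f'pics/{sys.argv[1]}.png',im)
print(o['clock'],o['tool_pos'],o['orientation'],'cam',-np.array(m['R']).T@m['t'])
K,R,t=map(np.array,(m['mtx'],m['R'],m['t']))
uu,vv=np.meshgrid(range(640),range(480));Z=(((np.dstack([uu,vv,np.ones_like(uu)])@np.linalg.inv(K).T)*d[...,None]-t)@R)[...,2]
np.save(sys.argv[1]+'Z.npy',Z)
E
python3 look.py w1
```

```text
clock: 1.3
tool_pos: [0.4793, -0.2146, 0.2263]
orientation: [-180.0, 0.0, -120.1]
force: [-0.9, -0.2, 0.3]
opening: 0.0877
gripper_force: 0.0
1.3 [ 0.4793138  -0.21458486  0.22633348] [-1.79992246e+02  3.12962852e-02 -1.20119921e+02] cam [ 0.44061688 -0.28158932  0.38390974]
```

View pics/w1.png

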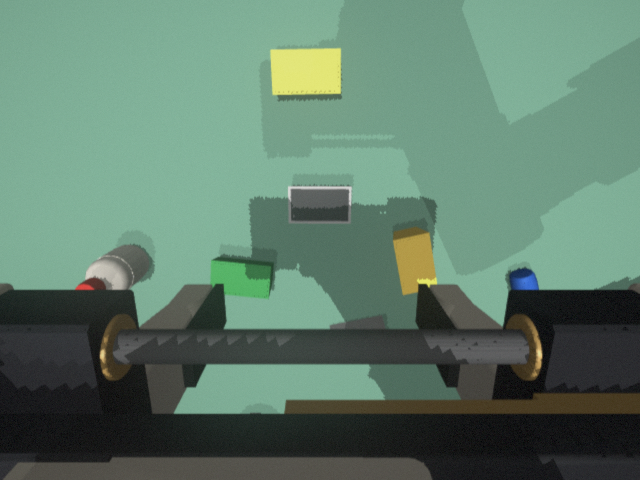

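Wrist view: the ingot is at (320,205), dark face up and square to the fingers, with green at (241,277) and yellow clear of it. Next I'll measure it.

```bash
python3 - <<'E'
from h import *
m=dict(np.load('w1.npz'));Z=np.load('w1Z.npy');im=cv2.imread('pics/w1.png');hsv=cv2.cvtColor(im,cv2.COLOR_BGR2HSV)
print('bench',np.median(Z[150:160,330:350]),'top',np.median(Z[195:215,300:340]))
print(rect(m,box(Z>.02,280,360,175,230),.028))
print(rect(m,box(hsv[...,1]<45,280,360,175,230),.028))
E
```

```text
bench -0.00029198235743240527 top 0.02794949133524715
(array([ 478.62958, -218.43103], dtype=float32), np.float32(60.03949), np.float32(34.91351), np.float32(149.8865))
(array([ 478.0952 , -219.20944], dtype=float32), np.float32(60.47639), np.float32(36.796406), np.float32(149.8865))
```

The wrist and top views agree within 2 mm, and the yaw of 149.9° matches the tool. I'll descend so the tips sit about 6 mm above the bench, which keeps them clear of the lower layer later, then close.

```bash
python3 -m crank '[[[-0.001,-0.004,-0.04],[0,0,0],1],[[0,0,-0.045],[0,0,0],1],[[0,0,-0.045],[0,0,0],1],[[0,0,-0.04],[0,0,0],1],[[0,0,-0.03],[0,0,0],1],[[0,0,-0.02],[0,0,0],1],[[0,0,0],[0,0,0],1],[[0,0,0],[0,0,0],-1],[[0,0,0],[0,0,0],-1],[[0,0,0],[0,0,0],-1],[[0,0,0],[0,0,0],-1],[[0,0,0],[0,0,0],-1]]'
```

```text
clock: 2.55
tool_pos: [0.4765, -0.2223, 0.0076]
orientation: [-179.9, 0.0, -120.4]
force: [-1.5, 1.5, 7.3]
opening: 0.0597
gripper_force: 30.0
```

The grip is good: 59.7 mm opening and 30 N. The pads sit about 4 mm off the bar's middle, with the bar centre towards what will be +y at the stack. I'll lift and carry.

```bash
python3 -m crank '[[[0,0,0.02],[0,0,0],-1],[[0,0,0.04],[0,0,0],-1],[[0,0,0.045],[0,0,0],-1],[[0,0.02,0.045],[0,0,0],-1],[[0.002,0.04,0.02],[0,0,3.5],-1],[[0.002,0.045,0.01],[0,0,3.5],-1],[[0.002,0.045,0.01],[0,0,3.5],-1],[[0.002,0.045,0],[0,0,3.5],-1],[[0.002,0.045,0],[0,0,3.5],-1],[[0.002,0.045,0],[0,0,3.5],-1],[[0.002,0.045,0],[0,0,3.5],-1],[[0.002,0.045,0],[0,0,3.5],-1]]' && python3 -m crank '[[[0.002,0.035,0],[0,0,3.5],-1],[[0,0.02,0],[0,0,0],-1],[[0,0.01,0],[0,0,0],-1],[[0,0,0],[0,0,0],-1],[[0,0,0],[0,0,0],-1]]'; python3 look.py w2
```

```text
clock: 3.75
tool_pos: [0.4909, 0.1544, 0.1963]
orientation: [179.9, 0.0, -92.2]
force: [0.9, 0.3, -4.2]
opening: 0.0599
gripper_force: 30.0
clock: 4.25
tool_pos: [0.4935, 0.2168, 0.1963]
orientation: [179.9, -0.0, -88.9]
force: [-0.3, -0.4, -3.0]
opening: 0.0598
gripper_force: 30.0
4.25 [0.49354987 0.21679686 0.1962611 ] [ 1.79948688e+02 -3.66325567e-02 -8.89301037e+01] cam [0.49555208 0.13944217 0.35390049]
```

View pics/w2.png

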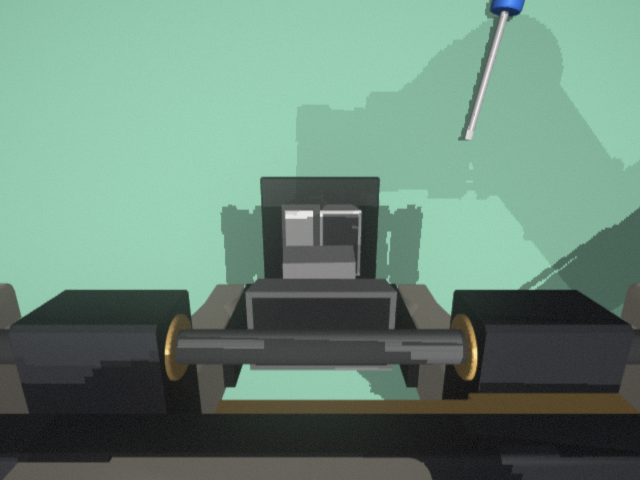

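Wrist view: the held bar's top face spans about (247–394, 282–368). The laid bar is at (319,262), the lower bars at (302,228) and (341,228), and the plate's −y edge is at row 178. Next I'll measure held against laid in this one view.

```bash
python3 - <<'E'
from h import *
m=dict(np.load('w2.npz'));Z=np.load('w2Z.npy');g=cv2.imread('pics/w2.png').max(2).astype(int);d=m['d']
hz=m['tp'][2]+.0204
print('col',[(r,int(g[r,325]),round(float(Z[r,325]),3)) for r in range(240,292,2)])
print('bot',[(r,int(g[r,270]),round(float(Z[r,270]),3)) for r in range(356,376,2)])
print('lat270',[(c,int(g[270,c])) for c in list(range(278,288))+list(range(350,360))])
for r in(300,320):print('held',r,[(c,int(g[r,c]),round(float(Z[r,c]),3)) for c in list(range(244,254))+list(range(389,399))])
print('plate',rect(m,box((g<70)&(Z>.002)&(Z<.012),255,385,170,240),.006), 'low x',[(c,int(g[225,c]))for c in list(range(278,290))+list(range(314,326))+list(range(354,366))])
E
python3 - <<'E'
from h import *
m=imaging.camera_model('top');im=cv2.imread('pics/top0.png')
g=im.max(2)
b=box(g>95,130,152,225,270)&(cv2.cvtColor(im,cv2.COLOR_BGR2HSV)[...,1]<45)
print('laid top face',rect(m,b,.062))
E
```

```text
col [(240, 59, 0.034), (242, 65, 0.034), (244, 59, 0.033), (246, 87, 0.035), (248, 91, 0.038), (250, 91, 0.042), (252, 92, 0.045), (254, 92, 0.048), (256, 94, 0.051), (258, 90, 0.055), (260, 95, 0.058), (262, 110, 0.062), (264, 138, 0.063), (266, 139, 0.061), (268, 138, 0.062), (270, 138, 0.062), (272, 140, 0.062), (274, 141, 0.061), (276, 140, 0.063), (278, 117, 0.061), (280, 72, 0.192), (282, 73, 0.197), (284, 69, 0.201), (286, 71, 0.204), (288, 70, 0.208), (290, 71, 0.213)]
bot [(356, 72, 0.28), (358, 67, 0.279), (360, 68, 0.279), (362, 66, 0.28), (364, 62, 0.277), (366, 110, 0.217), (368, 111, 0.217), (370, 177, 0.216), (372, 203, 0.0), (374, 201, -0.0)]
lat270 [(278, 47), (279, 46), (280, 45), (281, 46), (282, 75), (283, 130), (284, 142), (285, 140), (286, 142), (287, 141), (350, 137), (351, 137), (352, 138), (353, 138), (354, 131), (355, 98), (356, 63), (357, 106), (358, 108), (359, 89)]
held 300 [(244, 47, 0.212), (245, 64, 0.213), (246, 108, 0.217), (247, 114, 0.217), (248, 113, 0.217), (249, 112, 0.216), (250, 113, 0.216), (251, 108, 0.216), (252, 66, 0.218), (253, 55, 0.216
[... 532 characters left out ...]
 (397, 37, 0.221), (398, 33, 0.222)]
plate (array([465.89648, 217.9589 ], dtype=float32), np.float32(52.969574), np.float32(50.00456), np.float32(93.52347)) low x [(278, 58), (279, 54), (280, 53), (281, 62), (282, 88), (283, 93), (284, 97), (285, 118), (286, 140), (287, 142), (288, 142), (289, 148), (314, 79), (315, 78), (316, 78), (317, 81), (318, 80), (319, 89), (320, 136), (321, 140), (322, 121), (323, 72), (324, 65), (325, 62), (354, 76), (355, 74), (356, 60), (357, 66), (358, 101), (359, 135), (360, 136), (361, 77), (362, 51), (363, 43), (364, 43), (365, 46)]
laid top face (array([493.92828, 259.5497 ], dtype=float32), np.float32(59.866306), np.float32(22.503153), np.float32(1.4195869))
```

```bash
python3 - <<'E'
from h import *
m=dict(np.load('w2.npz'));Z=np.load('w2Z.npy');g=cv2.imread('pics/w2.png').max(2).astype(int)
hz=.2165;f=lambda uv,z:np.round(1000*ray(m,uv,z)[:,:2],1).tolist()
print('tcp',m['tp'])
print('laid ends',f([[282.3,270],[355.2,270]],.062),'inner edge',f([[290,262.3],[319,262.3],[350,262.3]],.062))
for c in(290,350):print(c,[int(g[r,c]) for r in range(256,268)])
print('held ends',f([[245.4,300],[396.3,300]],hz),f([[246.5,320],[394.8,320]],hz))
for c in(270,320,370):print(c,[(r,int(g[r,c]),round(float(Z[r,c]),3)) for r in range(286,300)],[(r,int(g[r,c])) for r in range(362,374)])
print('rows->y',[(r,f([[320,r]],hz)[0]) for r in(290,292,294,296,366,368,370)])
E
```

```text
tcp [0.49354987 0.21679686 0.1962611 ]
laid ends [[524.7, 254.3], [464.7, 253.2]] inner edge [[518.3, 247.4], [494.6, 247.0], [469.2, 246.5]]
290 [88, 91, 90, 92, 90, 90, 96, 118, 138, 138, 144, 141]
350 [92, 90, 91, 89, 90, 97, 119, 137, 138, 138, 140, 137]
held ends [[524.0, 206.5], [464.1, 205.4]] [[523.9, 215.4], [464.1, 214.3]]
270 [(286, 75, 0.204), (287, 72, 0.207), (288, 72, 0.209), (289, 73, 0.211), (290, 74, 0.212), (291, 82, 0.215), (292, 99, 0.216), (293, 110, 0.216), (294, 110, 0.217), (295, 114, 0.217), (296, 110, 0.216), (297, 93, 0.216), (298, 63, 0.216), (299, 51, 0.217)] [(362, 66), (363, 62), (364, 62), (365, 86), (366, 110), (367, 112), (368, 111), (369, 135), (370, 177), (371, 201), (372, 203), (373, 201)]
320 [(286, 72, 0.205), (287, 70, 0.207), (288, 72, 0.208), (289, 72, 0.21), (290, 72, 0.212), (291, 80, 0.214), (292, 97, 0.216), (293, 108, 0.216), (294, 109, 0.217), (295, 111, 0.217), (296, 109, 0.215), (297, 92, 0.216), (298, 62, 0.217), (299, 49, 0.215)] [(362, 64), (363, 63), (364, 58), (365, 85), (366, 110), (367, 111), (368, 114), (369, 134), (370, 176), (371, 204), (372, 201), (373, 202)]
370 [(286, 74, 0.205), (287, 71, 0.207), (288, 73, 0.209), (289, 73, 0.21), (290, 75, 0.212), (291, 79, 0.214), (292, 100, 0.215), (293, 110, 0.216), (294, 110, 0.216), (295, 112, 0.216), (296, 108, 0.215), (297, 93, 0.216), (298, 58, 0.216), (299, 44, 0.217)] [(362, 63), (363, 60), (364, 58), (365, 82), (366, 110), (367, 122), (368, 136), (369, 133), (370, 131), (371, 126), (372, 127), (373, 128)]
rows->y [(290, [494.5, 201.7]), (292, [494.5, 202.5]), (294, [494.5, 203.4]), (296, [494.4, 204.2]), (366, [493.9, 236.4]), (368, [493.8, 237.4]), (370, [493.8, 238.4])]
```

Held against laid: the held bar needs about +1.2 mm in x, +1.8 mm in y and +0.5° of yaw. I'll descend to about 12 mm above the seat and check the pose.

```bash
python3 -m crank '[[[0.001,0.001,-0.03],[0,0,0.5],-1],[[0,0,-0.04],[0,0,0],-1],[[0,0,-0.04],[0,0,0],-1],[[0,0,-0.02],[0,0,0],-1],[[0,0,-0.012],[0,0,0],-1],[[0,0,0],[0,0,0],-1],[[0,0,0],[0,0,0],-1],[[0,0,0],[0,0,0],-1]]'; python3 look.py w3; python3 - <<'E'
from h import *
g=cv2.imread('pics/w3.png').max(2).astype(int);Z=np.load('w3Z.npy')
print([(r,int(g[r,320]),round(float(Z[r,320]),3)) for r in range(285,375,3)])
E
```

```text
clock: 5.1
tool_pos: [0.496, 0.2193, 0.0561]
orientation: [-179.9, 0.1, -88.4]
force: [0.5, 1.0, -4.0]
opening: 0.06
gripper_force: 30.0
5.1 [0.49598    0.21928282 0.05612411] [-1.79872341e+02  9.49699500e-02 -8.83815826e+01] cam [0.49824731 0.14158596 0.21360261]
[(285, 72, 0.062), (288, 75, 0.069), (291, 84, 0.073), (294, 120, 0.075), (297, 102, 0.077), (300, 50, 0.075), (303, 51, 0.077), (306, 47, 0.077), (309, 51, 0.076), (312, 49, 0.076), (315, 49, 0.076), (318, 52, 0.076), (321, 49, 0.077), (324, 51, 0.077), (327, 46, 0.077), (330, 56, 0.134), (333, 66, 0.136), (336, 77, 0.137), (339, 69, 0.137), (342, 73, 0.138), (345, 74, 0.138), (348, 76, 0.139), (351, 76, 0.139), (354, 77, 0.139), (357, 72, 0.138), (360, 74, 0.139), (363, 64, 0.139), (366, 120, 0.076), (369, 147, 0.077), (372, 151, 0.062)]
```

```bash
python3 - <<'E'
from h import *
m=dict(np.load('w3.npz'));im=cv2.imread('pics/w3.png');g=im.max(2).astype(int);Z=np.load('w3Z.npy')
f=lambda uv,z:np.round(1000*ray(m,uv,z)[:,:2],1).tolist()
hz=.0765
for c in(270,320,370):print(c,[(r,int(g[r,c]),round(float(Z[r,c]),3)) for r in range(364,384)])
print([(r,f([[320,r]],hz)[0][1],f([[320,r]],.062)[0][1]) for r in(292,369,371,373)])
for r in(305,376):
  e=[c for c in range(225,420) if abs(g[r,c+1]-g[r,c-1])>25];print(r,[(c,int(g[r,c]),round(float(Z[r,c]),3),f([[c,r]],hz if r<350 else .062)[0][0]) for c in e])
cv2.imwrite('pics/w3c.png',cv2.resize(im[270:400,200:440],(720,390),interpolation=cv2.INTER_CUBIC))
E
```

```text
270 [(364, 63, 0.137), (365, 92, 0.077), (366, 118, 0.077), (367, 121, 0.076), (368, 121, 0.076), (369, 127, 0.077), (370, 142, 0.075), (371, 150, 0.062), (372, 150, 0.062), (373, 150, 0.062), (374, 151, 0.062), (375, 147, 0.061), (376, 151, 0.063), (377, 149, 0.062), (378, 150, 0.062), (379, 151, 0.061), (380, 150, 0.061), (381, 149, 0.062), (382, 149, 0.061), (383, 152, 0.062)]
320 [(364, 61, 0.137), (365, 90, 0.078), (366, 120, 0.076), (367, 122, 0.077), (368, 135, 0.076), (369, 147, 0.077), (370, 150, 0.076), (371, 147, 0.063), (372, 151, 0.062), (373, 148, 0.062), (374, 149, 0.061), (375, 149, 0.062), (376, 148, 0.061), (377, 149, 0.062), (378, 148, 0.061), (379, 146, 0.062), (380, 148, 0.062), (381, 149, 0.061), (382, 150, 0.061), (383, 149, 0.062)]
370 [(364, 59, 0.137), (365, 89, 0.077), (366, 117, 0.076), (367, 118, 0.076), (368, 122, 0.077), (369, 132, 0.076), (370, 149, 0.077), (371, 147, 0.062), (372, 144, 0.062), (373, 149, 0.062), (374, 150, 0.062), (375, 148, 0.063), (376, 148, 0.062), (377, 147, 0.061), (378, 149, 0.06), (379, 145, 0.061), (380, 149, 0.062), (381, 150, 0.061), (382, 150, 0.062), (383, 147, 0.063)]
[(292, 204.9, 211.6), (369, 240.3, 250.7), (371, 241.3, 251.8), (373, 242.2, 252.9)]
305 [(235, 94, 0.074, 530.7), (236, 59, 0.076, 530.3), (245, 51, 0.078, 526.7), (246, 105, 0.076, 526.3), (251, 115, 0.075, 524.3), (252, 78, 0.075, 523.9), (253, 56, 0.075, 523.5), (389, 59, 0.076, 469.4), (390, 101, 0.075, 469.0), (395, 116, 0.077, 467.0), (396, 57, 0.077, 466.6), (405, 63, 0.077, 463.0), (406, 96, 0.075, 462.6)]
376 [(237, 46, 0.099, 534.6), (238, 97, 0.097, 534.1), (239, 203, -0.001, 533.6), (258, 198, -0.001, 524.7), (259, 157, 0.061, 524.2), (402, 131, -0.0, 457.3), (403, 75, 0.096, 456.8), (404, 45, 0.097, 456.4), (418, 67, 0.102, 449.8), (419, 88, 0.102, 449.3)]
```

View pics/w3c.png

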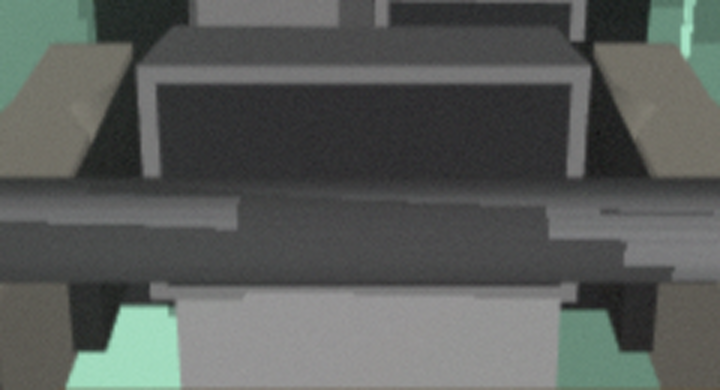

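The held bar's centre is at x≈496.6, y≈222.5, against a target of 495.2, 222.0. I'll shift by −1.2 and −0.5 mm and lower to just above the seat.

```bash
python3 -m crank '[[[-0.0012,-0.0005,-0.006],[0,0,0],-1],[[0,0,-0.005],[0,0,0],-1],[[0,0,-0.002],[0,0,0],-1],[[0,0,0],[0,0,0],-1],[[0,0,0],[0,0,0],-1]]'
```

```text
clock: 5.65
tool_pos: [0.4935, 0.2181, 0.0416]
orientation: [180.0, -0.0, -88.4]
force: [-3.0, -1.5, 0.6]
opening: 0.0599
gripper_force: 30.0
```

```bash
python3 -m crank '[[[0,0,-0.0007],[0,0,0],-1],[[0,0,0],[0,0,0],-1]]'; python3 look.py w4; python3 - <<'E'
from h import *
m=dict(np.load('w4.npz'));g=cv2.imread('pics/w4.png').max(2).astype(int);Z=np.load('w4Z.npy')
f=lambda uv,z:np.round(1000*ray(m,uv,z)[:,:2],1).tolist()
print([(r,int(g[r,320]),f([[320,r]],.062)[0][1]) for r in list(range(288,300))+list(range(364,374))])
for r in(305,376):
  e=[c for c in range(225,420) if abs(g[r,c+1]-g[r,c-1])>22];print(r,[(c,int(g[r,c]),round(float(Z[r,c]),3),f([[c,r]],.062)[0][0]) for c in e])
E
```

```text
clock: 5.85
tool_pos: [0.4935, 0.2181, 0.0416]
orientation: [180.0, -0.0, -88.4]
force: [-5.9, -1.6, 8.6]
opening: 0.06
gripper_force: 30.0
5.85 [0.49353259 0.21810044 0.04157957] [ 1.79990127e+02 -1.49482223e-02 -8.83639093e+01] cam [0.4962212  0.14071761 0.19923184]
[(288, 79, 202.1), (289, 79, 202.5), (290, 79, 202.9), (291, 90, 203.3), (292, 108, 203.8), (293, 121, 204.2), (294, 123, 204.6), (295, 123, 205.1), (296, 118, 205.5), (297, 102, 205.9), (298, 63, 206.4), (299, 48, 206.8), (364, 62, 236.6), (365, 92, 237.1), (366, 119, 237.6), (367, 120, 238.1), (368, 136, 238.6), (369, 144, 239.1), (370, 123, 239.6), (371, 103, 240.1), (372, 98, 240.6), (373, 100, 241.1)]
305 [(235, 96, 0.061, 528.3), (236, 62, 0.062, 527.9), (237, 40, 0.062, 527.5), (245, 48, 0.062, 524.3), (246, 96, 0.061, 523.9), (247, 120, 0.062, 523.5), (251, 115, 0.063, 521.9), (252, 77, 0.062, 521.5), (253, 55, 0.062, 521.2), (389, 59, 0.061, 467.0), (390, 98, 0.062, 466.6), (391, 120, 0.061, 466.2), (395, 119, 0.062, 464.6), (396, 61, 0.063, 464.2), (397, 41, 0.062, 463.8), (404, 39, 0.063, 461.0), (405, 64, 0.062, 460.6), (406, 101, 0.06, 460.2)]
376 [(248, 54, 0.005, 524.0), (249, 90, 0.056, 523.6), (388, 119, 0.034, 464.8), (389, 64, 0.006, 464.3), (390, 38, 0.005, 463.9), (417, 47, 0.088, 452.5), (418, 69, 0.088, 452.1), (419, 89, 0.088, 451.6)]
```

It's seated, with the wrist force taking the weight, and within about 1 mm. One small fix of +0.8 mm in x and +0.6 mm in y, then release and rise.

```bash
python3 -m crank '[[[0,0,0.003],[0,0,0],-1],[[0.0008,0.0006,0],[0,0,0],-1],[[0,0,0],[0,0,0],-1],[[0,0,-0.0015],[0,0,0],-1],[[0,0,-0.0012],[0,0,0],-1],[[0,0,0],[0,0,0],-1],[[0,0,0],[0,0,0],-1]]' && python3 -m crank '[[[0,0,0],[0,0,0],1],[[0,0,0],[0,0,0],1],[[0,0,0],[0,0,0],1],[[0,0,0],[0,0,0],1],[[0,0,0.01],[0,0,0],1],[[0,0,0.03],[0,0,0],1],[[0,0,0.045],[0,0,0],1],[[0,0,0.045],[0,0,0],1],[[0,0,0.02],[0,0,0],1],[[0,0,0],[0,0,0],1]]'
```

```text
clock: 6.6
tool_pos: [0.4946, 0.2188, 0.0416]
orientation: [-180.0, -0.0, -88.4]
force: [-4.1, -0.4, 5.9]
opening: 0.0596
gripper_force: 30.0
clock: 7.6
tool_pos: [0.4963, 0.22, 0.1959]
orientation: [-179.6, 0.3, -88.4]
force: [-0.5, -1.2, -0.9]
opening: 0.0877
gripper_force: 0.0
```

Now I'll move aside in −y so the top camera and wrist camera can check it.

```bash
python3 -m crank '[[[0,-0.03,0.03],[0,0,0],1],[[0,-0.045,0.01],[0,0,0],1],[[0,-0.045,0],[0,0,0],1],[[0,-0.045,0],[0,0,0],1],[[0,-0.045,0],[0,0,0],1],[[0,-0.04,0],[0,0,0],1],[[0,-0.02,0],[0,0,0],1],[[0,0,0],[0,0,0],1]]'; python3 - <<'E'
from h import *
m=imaging.camera_model('top');im,d=imaging.snapshot('top');K,R,t=map(np.array,(m['mtx'],m['R'],m['t']))
uu,vv=np.meshgrid(range(640),range(480));Z=(((np.dstack([uu,vv,np.ones_like(uu)])@np.linalg.inv(K).T)*d[...,None]-t)@R)[...,2]
g=im.max(2)
low=cv2.cvtColor(im,cv2.COLOR_BGR2HSV)[...,1]<45
print('laid',rect(m,box((g>95)&low,130,152,225,270),.062))
hi=box(Z>.059,153,190,215,290)
print('new',rect(m,hi,.062),'z',np.percentile(Z[hi],[5,50,95]))
ys,xs=np.where(hi);A=np.c_[ray(m,np.c_[xs,ys],.062)[:,:2],np.ones(len(xs))];print('tilt deg',np.degrees(np.linalg.lstsq(A,Z[hi],rcond=None)[0][:2]))
im2=im[205:295,120:210];s,_=imaging.snapshot('side');
cv2.imwrite('pics/fin.png',np.hstack([cv2.resize(im2,(400,400),interpolation=cv2.INTER_CUBIC),cv2.resize(s[110:190,225:305],(400,400),interpolation=cv2.INTER_CUBIC)]))
E
```

```text
clock: 8.4
tool_pos: [0.4938, -0.0535, 0.2308]
orientation: [179.9, -0.0, -88.6]
force: [0.4, 0.9, -0.4]
opening: 0.0876
gripper_force: 0.0
laid (array([497.6878 , 260.91858], dtype=float32), np.float32(85.857216), np.float32(23.620283), np.float32(24.789421))
new (array([487.7414 , 211.65761], dtype=float32), np.float32(127.876526), np.float32(62.64139), np.float32(1.2025145)) z [0.61303401 0.64026989 0.65140505]
tilt deg [19.80747933  8.68216588]
```

View pics/fin.png

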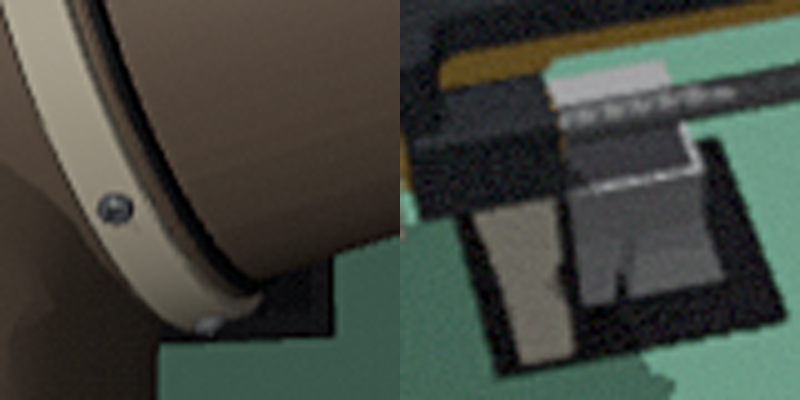

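The arm still hides the stack from above, so I'll move further away.

```bash
python3 -m crank '[[[0,-0.03,0],[0,0,0],1],[[0,-0.045,0],[0,0,0],1],[[0,-0.045,0],[0,0,0],1],[[0,-0.045,0],[0,0,0],1],[[0,-0.045,0],[0,0,0],1],[[0,-0.045,0],[0,0,0],1],[[0,-0.045,0],[0,0,0],1],[[0,-0.03,0],[0,0,0],1],[[0,0,0],[0,0,0],1],[[0,0,0],[0,0,0],1]]'; python3 - <<'E'
from h import *
m=imaging.camera_model('top');im,d=imaging.snapshot('top');K,R,t=map(np.array,(m['mtx'],m['R'],m['t']))
uu,vv=np.meshgrid(range(640),range(480));Z=(((np.dstack([uu,vv,np.ones_like(uu)])@np.linalg.inv(K).T)*d[...,None]-t)@R)[...,2]
g=im.max(2)
low=cv2.cvtColor(im,cv2.COLOR_BGR2HSV)[...,1]<45
print('laid',rect(m,box((g>95)&low,130,152,225,270),.062))
hi=box((Z>.058)&(Z<.1),154,190,215,290)
print('new',rect(m,hi,.062),'z',np.percentile(Z[hi],[5,50,95]))
ys,xs=np.where(hi);A=np.c_[ray(m,np.c_[xs,ys],.062)[:,:2],np.ones(len(xs))];print('tilt deg',np.degrees(np.linalg.lstsq(A,Z[hi],rcond=None)[0][:2]))
sp=box(Z>.02,312,350,210,257);print('spare',rect(m,sp,.028))
im2=im[205:295,120:210];s,_=imaging.snapshot('side');
cv2.imwrite('pics/fin2.png',np.hstack([cv2.resize(im2,(400,400),interpolation=cv2.INTER_CUBIC),cv2.resize(s[110:190,225:305],(400,400),interpolation=cv2.INTER_CUBIC)]))
E
```

```text
clock: 9.5
tool_pos: [0.4948, -0.3807, 0.2303]
orientation: [179.9, 0.0, -88.4]
force: [-0.3, 0.7, 0.4]
opening: 0.0874
gripper_force: 0.0
laid (array([493.45654, 259.58984], dtype=float32), np.float32(60.73833), np.float32(22.586388), np.float32(1.2433457))
new (array([494.8676 , 223.24155], dtype=float32), np.float32(60.158463), np.float32(36.318977), np.float32(1.1891208)) z [0.05965978 0.06272862 0.0656417 ]
tilt deg [-0.10147808  0.51389507]
spare (array([517.93225 , -62.036835], dtype=float32), np.float32(60.88314), np.float32(27.812067), np.float32(162.48518))
```

View pics/fin2.png

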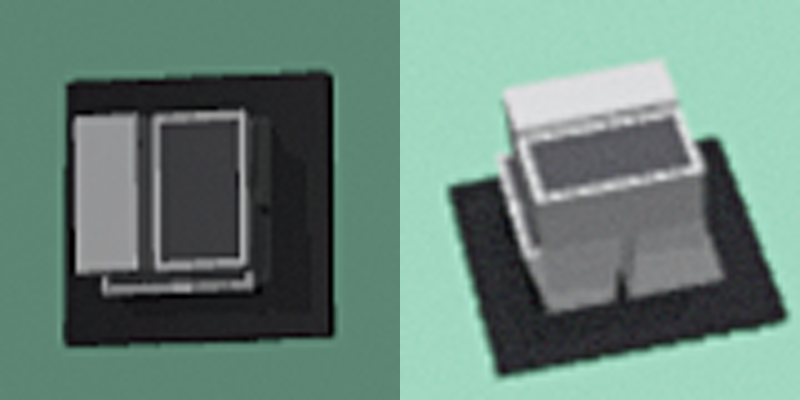

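The ingot lies dark face up, level, with its top at 62 mm. It is parallel to the laid bar within 0.1°, its ends are in line within about 0.7 mm, and the bars' centres are 36.4 mm apart. The laid bar and the spare haven't moved. I'll hand it in.

```bash
python3 -c "
from plant import close_job
print(close_job())"
```

```text
the job is handed in; nothing more can be done
None
```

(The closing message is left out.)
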